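# Draw a T-square snug against a sloping panel's lipping

## Robot

A 7-joint arm with a two-finger parallel gripper is mounted at the origin on the work surface. World frame = base frame: x ahead of the robot, y to its left, z up, the work surface at z = 0. Lengths are in m, angles in degrees, forces in N, time in s.
With the tool pointing down it reaches from about 0.35 to 0.775 m from the base axis. Payload 3.1 kg.
Tool frame: the origin (TCP) lies between the finger pads, 19 mm behind the fingertips; this is the grasp point; z points along the fingers, y is the line along which they close (so a half turn about z gives the same grasp; the last joint's range is limited). The gripper opens to 85 mm and grips with 20 to 120 N. Pads are 22 mm wide; open, the fingers measure 114 mm over their backs; the gripper's body (76 mm by 85 mm) begins 54 mm behind the grasp point. The pads swing forward as they close: fully open they stand 13 mm farther back than shut.
Start: joints at [-74.926, 17.813, 0.802, 86.603, -0.252, 75.585, -1.558], TCP at [0.165, 0.525, 0.25] pointing down, gripper open.
Joint ranges: [-154.91, 154.91], [-16.99, 109.72], [-72.82, 74.43], [7.12, 147.25], [-82.49, 262.49], [11.32, 116.49], [-174.64, 174.64]. Speed limits (degrees/s): [159.86, 159.86, 180, 180, 180, 180, 180].

## Interface

Orientations are given as [roll, pitch, yaw] about the fixed x, y, z axes, in that order (R = Rz(yaw) Ry(pitch) Rx(roll)).
In Python, from station import robot, fingers, vision, workorder, recognise gives the robot as it stands. Calls block until the motion is done:
- robot.move_to(position, orientation): joint-space move of the TCP to a pose.
- robot.line_to(position, orientation=None, velocity=0.15, f_stop=None): straight line of the TCP; orientation=None keeps the orientation; velocity is the mean speed in m/s. With f_stop (N) it stops when the force on the tool has changed by that much, and returns True; else False.
- robot.move_j(angles): joint-space move.
- fingers.gripper_to(opening, force=None): opening from 0.0 (shut) to 1.0 (fully open); force is the grip in N (None keeps the last); returns when the fingers have stopped.
- robot.pause(seconds).
- robot.inverse_kinematics(position, orientation): joint angles nearest the present ones, or None.
- vision.grab_frame(name): name is "scene" or "top" or "wrist"; returns the picture (480x640x3 uint8, red, green, blue); there is no depth.
- vision.calibration(name): a dict with "mtx" (3x3 intrinsics, pixels), "k1" (the pictures are not rectified: a ray, as slopes to the right and down, at radius r is drawn at 1 + k1 r^2 times it, then the intrinsics apply), "extrinsics" (4x4, takes a point from world to camera coordinates); the wrist camera has in their place "T_tool_cam" (4x4, takes a point from camera to tool coordinates, whose origin is the TCP and whose axes are the flange's). Camera axes: x right, y up, looking along -z (the intrinsics and any distortion apply to the point x, -y, -z); pixel columns grow to the right and rows downward; lengths in m; the calibration is good to about 2 mm. A picture is of the moment at which its call begins: read the wrist's pose just before it. calibration takes no time and is no camera call.
A pose or a line that the arm cannot do raises robot.PlanningError and nothing moves.
- workorder.close_job(): hands the job in; it is judged then, once.
Trained networks look in the newest picture that a camera, given by its name, has taken for a name from the list of things; names that differ only in an ending like _2 or _b are one class to them, and where a whole thing is asked for, a point or a joint stands for the part that bears it (a point fixed in the world has none). Each returns a list of dicts, best first, with "p" (0 to 1); they miss things now and then, are a little off and sometimes report something else, mostly with a low value. They report only what shows in the picture. A call takes as long as a camera call.
- recognise(label, camera): "rect" ([centre column, centre row, width, height] in pixels, round what is visible of it).
Readings, each from a call of its own:
- robot.current_time_s(): time.
- robot.current_joint_positions(): joint angles.
- robot.current_dq(): joint speeds.
- robot.current_joint_torque(): joint torques, N m.
- robot.current_tool_pos(): TCP position.
- robot.current_eef_rot(): TCP orientation.
- robot.current_contact_force(): force on the tool from outside, world axes, zero at the start.
- robot.current_torque(): the same for the moment, N m.
- robot.current_finger_gap(): opening from 0.0 (shut) to 1.0 (fully open).
- robot.current_gripper_force(): force on a finger pad.
Only numpy, scipy, OpenCV 4.12 (cv2) and the standard library are available. Lean on these libraries where they do the work, as an engineer would, in place of code of your own. Each camera call takes 0.05 s, during which the arm holds its last target. There are 200 camera calls.

## Task

Pick up the T-square by its wooden rib and lay it on the panel that lies on the sloping stand: blade flat on the face and pointing down the slope, the head hooked over the dark lipping along the panel's upper edge, the blade's red edge along the blue line. Still gripping it, draw it down the slope until the head meets the lipping flush, and keep up a steady pull of about 12 N for a second (never more than 30 N), then let go and leave it lying there. Leave the cup, the glue bottle and the roll of abrasive alone.

Things in the scene. Friction and masses are not known exactly. Their poses are not given: they have to be found in the camera images.
- square: loose T-square, 0.2 to 0.4 kg. Origin: on the head's inner face, mid-length, level with the blade's underside; z up. Aluminium blade 40 wide (y), 4 thick, runs 200 mm from the origin along -x. Wooden head x 0 to 36, y -75 to 75, z -12 to 16 mm; what is below z = 0 hooks over the panel edge. Dark grip rib on the head: x 7 to 29, y -45 to 45, z 16 to 52 mm. Blade first points about to the robot
- square_grip (a point): point in the middle of the rib, 22 mm above the head's top: a good TCP point for a grasp across the rib (22 mm wide, along the square's x), fingers pointing along the square's -z. At square coordinates (18, 0, 38) mm
- rule_head (a point): point on the blade's red-striped (+y) edge, at its underside, 15 mm from the head; square coordinates (-15, 20, 0) mm
- rule_tip (a point): point on the same red-striped edge near the blade's free end; square coordinates (-195, 20, 0) mm
- panel: white-faced panel 232 x 320 x 18 mm, rigid and immovable on the stand, sloping 30 degrees, upper edge away from the robot. Origin: on the face's plane near the middle of its upper edge; x up the slope, y along the edge (to the left from the robot), z out of the face. Face: z = 0, x -240 to -8, y -160 to 160 mm. The lipping stands out past it
- lipping: dark wooden lipping along the panel's upper edge, immovable, 318 mm long, from 3 to 17 mm below the face. Its outer edge face, square to the face, is where the head must bear; not yet trimmed, it stands at panel x = 2 to 18 mm, the same all along, different each time and not given by any pose: see it or feel for it. This origin and its axes are only those of panel. Free space behind it
- rest: fixed plywood offcut 150 x 100 x 12 mm under the blade at the start; origin under its centre. The square lies level: blade on it, head on the table
- stand: fixed plywood stand under the panel, 300 mm wide; origin under its base plate's centre, front to -x. Only a ledge along the panel's lower edge rises above the face, by 5 mm. The panel's face is smooth: the square, let go on it, slides down the slope by its own weight until its head meets the lipping
- mark_line (a point): upper end of the blue line, 3 mm wide, that runs straight down the panel's face (along the panel's x) to its lower edge; the point is at the line's middle, at panel x = 0, on the face's plane; axes as the panel's
- mark (a joint): where the blue line was drawn: its offset along the panel's y from the panel's middle, m (-0.045 to 0.045). It is only drawn, nothing to touch
- cup: takeaway coffee cup with lid, 84 mm wide, 108 mm tall, origin under its centre; leave alone
- glue: white glue bottle with orange cap, 60 mm wide, 170 mm tall, origin under its centre; leave alone
- abrasive: red-brown roll of abrasive belt, 110 mm wide, 50 mm tall, origin under its centre; leave alone

How it is judged (in metres and radians):
On the way, in this order (a step that is already met when the one before it is completed fails the run):
1. the T-square is lifted off the table by the gripper (height (world z) of square above 0.06 m and contact force between the fingers and square above 1 N), for 0.2 s.
2. held in the gripper, it lies on the panel at the line and its head is pulled against the upper edge with more than 6 N for half a second (x of square in the frame of panel between 0 and 0.022 m and z of square in the frame of panel between -0.002 and 0.002 m and angle between the y axis of square and the y axis of panel, either way round below 0.0175 rad and angle between the z axis of square and the z axis of panel, either way round below 0.0175 rad and y of rule_head in the frame of mark_line between -0.0035 and 0.0035 m and y of rule_tip in the frame of mark_line between -0.0045 and 0.0045 m and x of rule_tip in the frame of panel below -0.16 m and contact force between square and lipping above 6 N and contact force between the fingers and square above 1 N), for 0.5 s.
At the end, for the whole second after the job is handed in: the T-square lies released and still on the panel: head touching the lipping (over 0.1 N; its weight gives more), parallel to it within 1 degree, blade flat (2 mm, 1 degree), pointing down the slope, red edge within 3.5 mm of the middle of the blue line at the head, 4.5 mm at the tip (x of square in the frame of panel between 0 and 0.022 m and z of square in the frame of panel between -0.002 and 0.002 m and angle between the y axis of square and the y axis of panel, either way round below 0.0175 rad and angle between the z axis of square and the z axis of panel, either way round below 0.0175 rad and y of rule_head in the frame of mark_line between -0.0035 and 0.0035 m and y of rule_tip in the frame of mark_line between -0.0045 and 0.0045 m and x of rule_tip in the frame of panel below -0.16 m and contact force between square and lipping above 0.1 N and linear speed of square below 0.01 m/s and angular speed of square below 0.05 rad/s).
It fails at once if the coffee cup is moved more than 20 mm or tipped (distance of cup from where it was at the start of the episode above 0.02 m or angle between cup's own z axis and vertical above 0.3 rad).
It fails at once if the glue bottle is moved more than 20 mm or tipped (distance of glue from where it was at the start of the episode above 0.02 m or angle between glue's own z axis and vertical above 0.3 rad).
It fails at once if the roll of abrasive is moved more than 20 mm or tipped (distance of abrasive from where it was at the start of the episode above 0.02 m or angle between abrasive's own z axis and vertical above 0.3 rad).
It fails at once if the square is forced against the panel's lipping with more than 30 N (contact force between square and lipping above 30 N).
It fails at once if the square is pressed on the panel as a whole with more than 60 N (contact force between square and panel above 60 N).
It also fails if it takes over 61 s, if anything falls off the work surface, if the arm or the gripper's body presses on something with over 40 N, if the wrist force passes 120 N, or if a joint passes its speed limit or range.

## Working session

There is one attempt and no reset: what is moved stays moved. The work goes in short steps, each a Python script; the robot and the scene stay as the last script left them, time stands still between calls to the robot, and variables do not carry over. Pictures are saved under pics/ and viewed, at most 10 in all, crops included, and the job is handed in when it is done.

```bash
mkdir -p pics; ls; python3 - <<'E'
from station import robot, fingers, vision, workorder, recognise
import cv2, numpy as np
for n in ("scene","top"):
    f=vision.grab_frame(n); cv2.imwrite(f"pics/{n}0.png",f[:,:,::-1])
    c=vision.calibration(n); print(n,c)
    for l in ("square","panel","rest","stand","cup","glue","abrasive","lipping"):
        r=recognise(l,n); print(l,[(np.round(x["rect"]).tolist(),round(x["p"],2)) for x in r[:2]])
print(vision.calibration("wrist"),robot.current_time_s(),robot.current_eef_rot())
E
```

```text
pics
scene {'mtx': array([[532.52543398,   0.        , 324.11304502],
       [  0.        , 532.52543398, 241.54272791],
       [  0.        ,   0.        ,   1.        ]]), 'k1': -0.012801848129873332, 'extrinsics': array([[-0.51513291,  0.85708747,  0.00625681,  0.30435946],
       [-0.72328503, -0.43860763,  0.53336865,  0.33375515],
       [ 0.45988787,  0.27023029,  0.84585976, -1.68679493],
       [ 0.        ,  0.        ,  0.        ,  1.        ]])}
square [([427.0, 296.0, 81.0, 85.0], 0.68)]
panel [([297.0, 208.0, 146.0, 72.0], 0.97)]
rest [([442.0, 284.0, 60.0, 60.0], 0.78)]
stand [([298.0, 223.0, 143.0, 111.0], 0.58)]
cup [([345.0, 331.0, 36.0, 44.0], 0.55), ([518.0, 343.0, 40.0, 44.0], 0.37)]
glue [([517.0, 345.0, 42.0, 46.0], 0.8)]
abrasive [([168.0, 195.0, 39.0, 44.0], 0.82), ([284.0, 222.0, 124.0, 42.0], 0.25)]
lipping [([284.0, 222.0, 121.0, 44.0], 0.85)]
top {'mtx': array([[517.79250912,   0.        , 316.54952804],
       [  0.        , 517.79250912, 242.44962567],
       [  0.        ,   0.        ,   1.        ]]), 'k1': -0.0586513999040511, 'extrinsics': array([
[... 632 characters left out ...]
38.0, 40.0], 0.93), ([269.0, 176.0, 29.0, 27.0], 0.62)]
lipping [([358.0, 224.0, 112.0, 23.0], 0.85)]
{'mtx': array([[410.23423569,   0.        , 325.78071083],
       [  0.        , 410.23423569, 239.78159478],
       [  0.        ,   0.        ,   1.        ]]), 'k1': -0.030173251165909253, 'T_tool_cam': array([[ 4.86371818e-04,  9.62993355e-01,  2.69524697e-01,
         6.83561748e-02],
       [ 9.99999319e-01, -7.54355317e-04,  8.90707504e-04,
         5.81334013e-04],
       [ 1.06106280e-03,  2.69524080e-01, -9.62993066e-01,
        -1.22815312e-01],
       [ 0.00000000e+00,  0.00000000e+00,  0.00000000e+00,
         1.00000000e+00]])} 0.9 [1.79999044e+02 3.76672036e-04 1.62540694e+02]
```

```bash
python3 - <<'E'
import cv2
t=cv2.imread("pics/top0.png")[150:350,120:520]
cv2.imwrite("pics/top0c.png",cv2.resize(t,None,fx=2,fy=2,interpolation=cv2.INTER_CUBIC))
E
```

```text
(no output)
```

View pics/top0c.png

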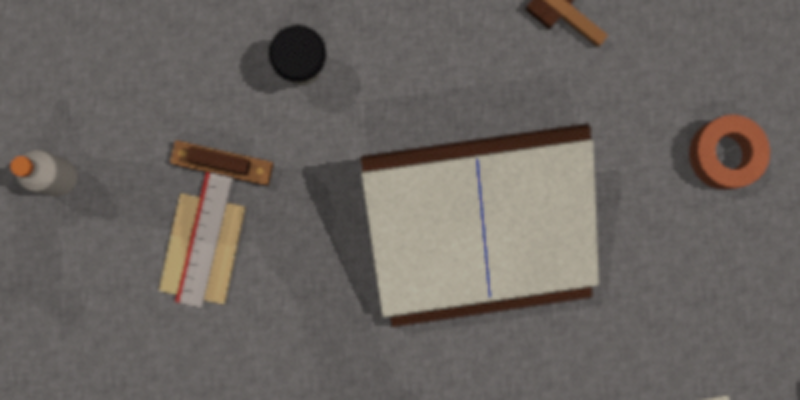

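View pics/scene0.png

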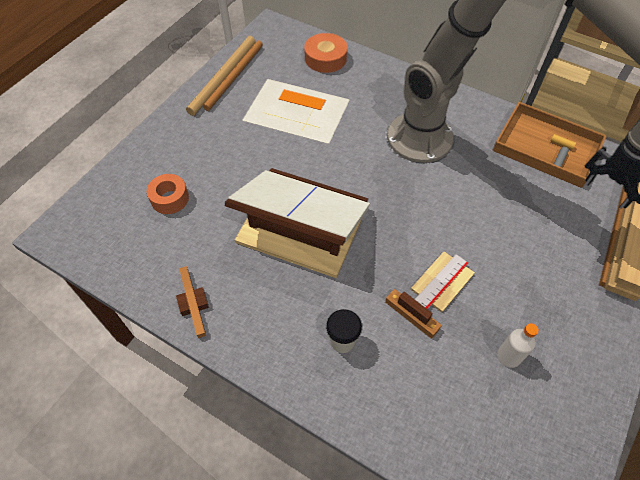

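The top view shows the square on the left: rib at about crop (220,162), blade tip (190,303). The panel is in the middle, with face corners (363,170), (592,140), (598,286), (385,317) and the blue line from (478,158) to (490,297). The cup, glue bottle and abrasive roll stand clear of both.

```bash
cat > h.py <<'E'
import numpy as np, cv2
from scipy.optimize import least_squares
from scipy.spatial.transform import Rotation as Ro
from station import robot, fingers, vision, workorder, recognise
def rpy(R): return Ro.from_matrix(R).as_euler("xyz",degrees=True)
def Rm(o): return Ro.from_euler("xyz",o,degrees=True).as_matrix()
def cam(name):
    """K,k1,world->cam 4x4"""
    c=vision.calibration(name)
    if name!="wrist": return c["mtx"],c["k1"],np.array(c["extrinsics"])
    T=np.eye(4); T[:3,:3]=Rm(robot.current_eef_rot()); T[:3,3]=robot.current_tool_pos()
    return c["mtx"],c["k1"],np.linalg.inv(T@c["T_tool_cam"])
def shot(name,file):
    c=cam(name); f=vision.grab_frame(name); cv2.imwrite("pics/"+file+".png",f[:,:,::-1]); np.savez("pics/"+file+".npz",K=c[0],k=c[1],E=c[2]); return f,c
def load(file):
    d=np.load("pics/"+file+".npz"); return cv2.imread("pics/"+file+".png"),(d["K"],float(d["k"]),d["E"])
def proj(c,P):
    K,k,E=c; P=np.atleast_2d(P)@E[:3,:3].T+E[:3,3]
    s=np.c_[P[:,0],-P[:,1]]/-P[:,2:]; s=s*(1+k*(s**2).sum(1,keepdims=True))
    return s*[K[0,0],K[1,1]]+[K[0,2],K[1,2]]
def Rpan(yaw): return Ro.from_euler("ZY",[yaw,-30],degrees=True).as_matrix()  # x up slope
def panel_w(p,P): return np.array(p[:3])+np.atleast_2d(P)@Rpan(p[3]).T
def square_w(p,P): return np.array([p[0],p[1],.012])+np.atleast_2d(P)@Ro.from_euler("z",p[2],degrees=True).as_matrix().T
def fit(f,p0,obs):
    """obs: list of (cam, model pts, pixels)"""
    r=lambda p: np.concatenate([(proj(c,f(p,M))-px).ravel() for c,M,px in obs])
    s=least_squares(r,p0,x_scale=[.01]*(len(p0)-1)+[1],loss="soft_l1"); return s.x,s.fun.reshape(-1,2)
E
python3 - <<'E'
from h import *
c=cam("top"); o=np.array([120,150])
px=np.array([(363,170),(592,140),(598,286),(385,317)])/2+o
M=np.array([(-8,160,0),(-8,-160,0),(-240,-160,0),(-240,160,0)])/1e3
p,r=fit(panel_w,[.6,-.1,.15,5.],[(c,M,px)]); print("panel",p.round(4),r.round(1).tolist())
px=np.array([(177,301),(203,305),(173,142),(272,162)])/2+o
M=np.array([(-200,20,4),(-200,-20,4),(36,75,16),(36,-75,16)])/1e3
s,r=fit(square_w,[.5,.15,0.],[(c,M,px)]); print("square",s.round(4),r.round(1).tolist())
np.savez("est0.npz",p=p,s=s)
# wrist views
n=Rpan(p[3])
def tool(zd,yd): z=zd/np.linalg.norm(zd); y=yd-z*(yd@z); y/=np.linalg.norm(y); return np.c_[np.cross(y,z),y,z]
for sg in (1,-1):
    for nm,R,t in (("panel",tool(-n[:,2],sg*n[:,0]),panel_w(p,[-.09,0,.25])[0]),
        ("square",tool(np.array([0,0,-1.]),sg*square_w([0,0,s[2]],[1,0,0])[0]),square_w(s,[-.07,0,.22])[0]),
        ("grasp",tool(np.array([0,0,-1.]),sg*square_w([0,0,s[2]],[1,0,0])[0]),square_w(s,[.018,0,.038])[0]),
        ("place",tool(-n[:,2],sg*n[:,0]),panel_w(p,[.03,0,.04])[0])):
        print(sg,nm,t.round(3),rpy(R).round(1),robot.inverse_kinematics(t,rpy(R)))
E
```

```text
panel [ 0.5736 -0.1256  0.1668  9.2027] [[-0.1, 1.4], [0.6, 0.3], [0.2, -0.7], [-0.9, -0.7]]
square [  0.5483   0.2513 -10.6258] [[-0.1, 0.6], [-0.1, 1.3], [0.5, -0.9], [-0.3, -0.8]]
1 panel [ 0.373 -0.158  0.338] [150.    0.   99.2] None
1 square [0.479 0.264 0.232] [180.    0.   79.4] [-51.38930483  19.16265858  27.5072803   89.57614733  -9.0980389
  73.49210928 -33.21831937]
1 grasp [0.566 0.248 0.05 ] [180.    0.   79.4] [-44.86951394  38.17009434  29.66201465  90.27448327 -21.32059436
  57.26354333 -19.45727072]
1 place [ 0.58  -0.125  0.216] [150.    0.   99.2] [-14.4732489    9.22725566  36.81279141 111.42025854 -32.89317225
  38.88405296  51.79104248]
-1 panel [ 0.373 -0.158  0.338] [-150.     0.   -80.8] None
-1 square [0.479 0.264 0.232] [-180.     0.  -100.6] [-33.133546    18.06937104   3.2657402   88.84905081  -1.05806938
  73.11173481 139.65308236]
-1 grasp [0.566 0.248 0.05 ] [-180.     0.  -100.6] [-24.20847612  35.4976509   -1.52601072  89.34774423   1.07944975
  55.16898017 143.30667187]
-1 place [ 0.58  -0.125  0.216] [-150.     0.   -80.8] [ -36.96916474   14.44658487   65.18092012  111.96345902  -44.53540662
   43.99896012 -118.11427767]
```

```bash
python3 - <<'E'
from h import *
d=np.load("est0.npz"); p,s=d["p"],d["s"]
robot.move_to(panel_w(p,[-.09,0.02,0])[0]+[0,0,.24],[180,0,90+p[3]]); shot("wrist","wp")
robot.move_to(square_w(s,[-.07,0,.2])[0],[180,0,90+s[2]]); shot("wrist","ws")
print(robot.current_time_s())
for n in ("wp","ws"):
    cv2.imwrite(f"pics/{n}_v.png",load(n)[0])
E
```

```text
5.1
```

View pics/wp.png

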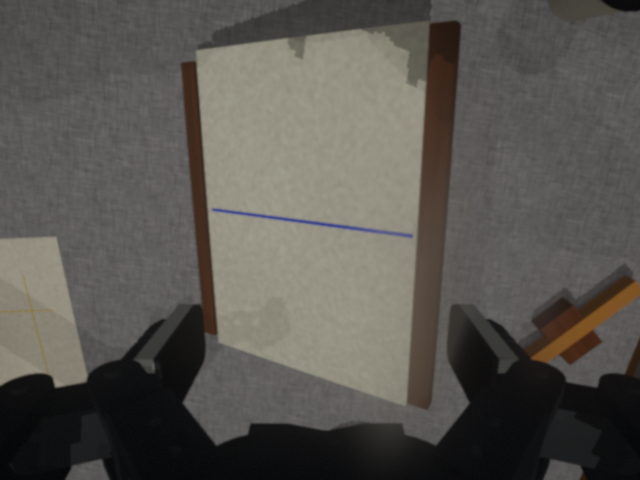

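View pics/ws.png

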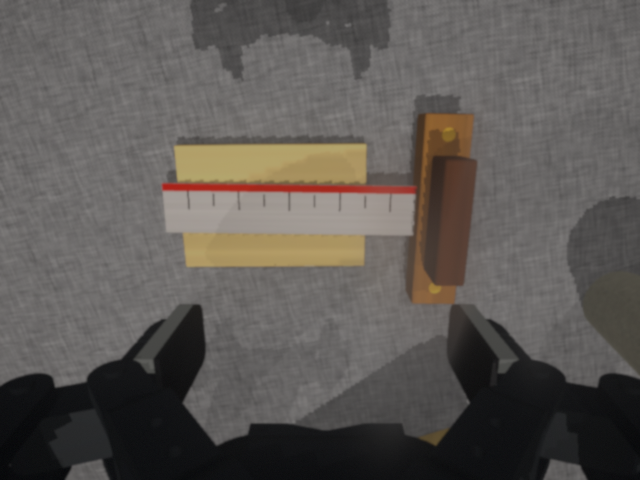

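Panel view: face corners at (196,50), (430,23), (408,404), (217,344); blue line from (213,210) to (412,236); lipping outer edge from (460,21) to (431,408). Square view: red edge from (163,186) to (416,189), tip corner (166,232), head corners (424,114), (472,114), (412,303). I'll refine these with edge search.

```bash
cat >> h.py <<'E'
def edgefit(f,p,img,c,edges,w=(8,4,3)):
    """refine pose p: edges = list of (A,B) model-space end points, strongest gradient along normals"""
    g=cv2.GaussianBlur(img,(0,0),1).astype(np.float32)
    for h in w:
        pts,nor,dist=[],[],[]
        for A,B in edges:
            P=np.linspace(A,B,40); q=proj(c,f(p,P)); t=q[-1]-q[0]; n=np.array([-t[1],t[0]])/np.linalg.norm(t)
            o=np.arange(-h-1,h+1.01,.25); S=q[:,None]+o[None,:,None]*n
            v=cv2.remap(g,S[...,0].astype(np.float32),S[...,1].astype(np.float32),cv2.INTER_LINEAR)
            G=np.abs(v[:,8:]-v[:,:-8]).sum(2); oo=o[4:-4]; k=G.argmax(1); ok=G[np.arange(40),k]>25
            ok&=(q[:,0]>5)&(q[:,0]<635)&(q[:,1]>5)&(q[:,1]<475)
            pts.append(P[ok]); nor.append(np.tile(n,(ok.sum(),1))); dist.append((q+oo[k][:,None]*n)[ok])
        P,N,D=map(np.concatenate,(pts,nor,dist)); l=[len(x) for x in pts]
        s=least_squares(lambda p:((proj(c,f(p,P))-D)*N).sum(1),p,x_scale=[.01]*(len(p)-1)+[1],loss="soft_l1"); p=s.x
    return p,[(len(x),round(float(np.median(x)),2),round(float(x.std()),2)) for x in np.split(((proj(c,f(p,P))-D)*N).sum(1),np.cumsum(l)[:-1])]
def ray(c,px):
    K,k,E=c; d=cv2.undistortPoints(np.array(px,float).reshape(-1,1,2),K,np.array([k,0,0,0.]))[:,0]
    R=E[:3,:3]; return -R.T@E[:3,3], np.c_[d[:,0],-d[:,1],-np.ones(len(d))]@R
def onpanel(p,c,px,z=0.):
    """panel coordinates of pixels at height z over the face"""
    o,d=ray(c,px); R=Rpan(p[3]); o=(o-p[:3])@R; d=d@R; return o+d*((z-o[2])/d[:,2:])
A=lambda *e:[(np.array(a)/1e3,np.array(b)/1e3) for a,b in e]
PE=A(((-8,155,0),(-8,-155,0)),((-20,160,0),(-230,160,0)),((-20,-160,0),(-230,-160,0)),((-240,-140,0),(-240,140,0)))
SE=A(((-195,20,4),(-10,20,4)),((-195,-20,4),(-10,-20,4)),((-200,-18,4),(-200,12,4)),((3,75,16),(33,75,16)),((3,-75,16),(33,-75,16)),((36,50,16),(36,73,16)))
E
python3 - <<'E'
from h import *
img,c=load("wp")
M=np.array([(-8,160,0),(-8,-160,0),(-240,-160,0),(-240,160,0)])/1e3
p0=np.load("est0.npz")["p"]
p,r=fit(panel_w,p0,[(c,M,np.array([(430,23),(408,404),(217,344),(196,50)]))]); print(p.round(4),r.round(1).tolist())
p,r=edgefit(panel_w,p,img,c,PE); print("panel",p.round(4),r)
i=img.astype(int); m=(i[...,0]-i[...,2]>35); ys,xs=np.nonzero(m); q=onpanel(p,c,np.c_[xs,ys])
k=(abs(q[:,1])<.06)&(q[:,0]<0)&(q[:,0]>-.24); q=q[k]; print("line",k.sum(),np.polyfit(q[:,0],q[:,1],1), np.median(q[:,1]))
print("lip",onpanel(p,c,[(460,21),(431,408)],-.003).round(4))
# top view cross-check
it,ct=load("wp"); it=cv2.imread("pics/top0.png"); ct=cam("top")
print("panel top",*edgefit(panel_w,p,it,ct,PE,(4,3,2)))
img,c=load("ws"); M=np.array([(-200,20,4),(-200,-20,4),(36,75,16),(0,-75,16),(0,75,16)])/1e3
s,r=fit(square_w,np.load("est0.npz")["s"],[(c,M,np.array([(163,185),(167,232),(472,114),(412,303),(424,114)]))]); print(s.round(4),r.round(1).tolist())
s,r=edgefit(square_w,s,img,c,SE,(5,3,2)); print("square",s.round(4),r)
print("square top",*edgefit(square_w,s,it,ct,SE,(4,3,2)))
np.savez("est1.npz",p=p,s=s,m=np.median(q[:,1]))
E
```

```text
[ 0.5768 -0.1237  0.17    9.4372] [[-0.1, -1.3], [-1.6, 3.6], [2.1, -1.1], [0.4, 0.9]]
panel [ 0.5758 -0.1227  0.1701  9.4477] [(40, 0.25, 0.25), (40, 0.23, 0.43), (40, -0.28, 0.21), (40, 0.48, 0.25)]
line 494 [0.00091429 0.00155073] 0.0014557489935149437
lip [[ 0.0131  0.1577 -0.003 ]
 [ 0.0143 -0.1549 -0.003 ]]
panel top [ 0.57404573 -0.12211194  0.17814967  9.45120975] [(40, 0.23, 0.22), (40, 0.13, 0.26), (40, -0.01, 0.23), (40, 0.25, 0.22)]
[  0.5507   0.2515 -11.172 ] [[-1.9, -0.1], [-1.0, 2.2], [2.6, -0.4], [-0.2, 1.8], [1.0, -1.1]]
square [  0.5504   0.2523 -11.2425] [(40, -0.08, 0.32), (39, 0.33, 0.3), (39, -0.66, 0.31), (40, -0.96, 0.37), (40, 1.03, 0.25), (40, 0.54, 0.22)]
square top [  0.54968963   0.2522008  -10.56531221] [(40, -1.94, 1.1), (40, 0.77, 0.51), (40, -0.0, 0.23), (40, 2.07, 1.17), (40, -0.68, 0.94), (40, 0.02, 0.76)]
```

```bash
cat >> h.py <<'E'
def load_est(): d=np.load("est1.npz"); return d["p"],d["s"],float(d["m"])
def place(p,y,x,z):
    """TCP position for square origin at panel (x,y,z)"""
    return panel_w(p,[x+.018,y,z+.038])[0]
def fpan(p): return np.array(robot.current_contact_force())@Rpan(p[3])
E
python3 - <<'E'
from h import *
p,s,m=load_est()
o=[180,0,90+s[2]]
robot.move_to(square_w(s,[.018,0,.12])[0],o)
print("hit",robot.line_to(square_w(s,[.018,0,.038])[0],velocity=.06,f_stop=8))
fingers.gripper_to(0.0,70); print("gap",robot.current_finger_gap(),robot.current_gripper_force())
robot.line_to(square_w(s,[.018,0,.14])[0],velocity=.08); robot.pause(.3)
print("gap",robot.current_finger_gap(),robot.current_contact_force())
o2=[150,0,90+p[3]]
h=place(p,m-.02,.03,.09); print(h,robot.inverse_kinematics(h,o2))
robot.line_to(robot.current_tool_pos()+np.array([0,0,.12]),velocity=.12)
robot.move_to(h,o2); robot.pause(.3)
print(robot.current_time_s(),robot.current_finger_gap(),fpan(p),robot.current_torque())
shot("wrist","wh"); shot("scene","sh"); shot("top","th")
E
```

```text
hit False
gap 0.24970738792182554 69.0476131439209
gap 0.242440681355326 [ 0.05402295  0.889913   -4.02130953]
[ 0.55675746 -0.14468613  0.30499156] [-19.08395996   1.96865922  42.60386332 104.92207971 -22.46126254
  49.84864403  43.62675142]
12.4083 0.2454668473674095 [-1.45832448 -0.4101392  -3.02241305] [-0.19294319  0.81038589  0.00732286]
```

View pics/wh.png

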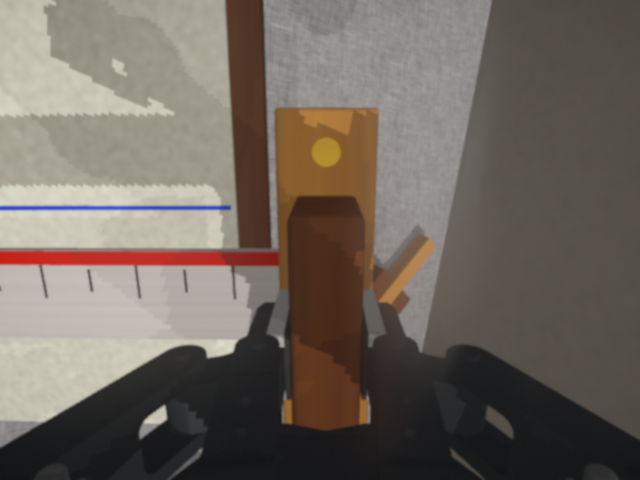

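The square is held. The blue line is at row 208, the red edge at row 248 and the lipping edge near column 267, and line and blade look parallel. I'll measure both and then descend.

```bash
cat >> h.py <<'E'
def red_blue(file,p,zsq):
    """line (slope,offset at x=0) of the blue line and of the blade's outer red edge, panel coords"""
    img,c=load(file); i=img.astype(int); out=[]
    b=(i[...,0]-i[...,2]>35); b[300:]=0
    ys,xs=np.nonzero(b); q=onpanel(p,c,np.c_[xs,ys]); q=q[(abs(q[:,1]-.0015)<.02)&(q[:,0]<-.012)]
    out.append((len(q),np.polyfit(q[:,0],q[:,1],1)))
    r=(i[...,2]>140)&(i[...,1]<60)&(i[...,0]<60)
    cols=[x for x in range(5,230) if r[:,x].sum()>3]; px=np.array([(x,np.nonzero(r[:,x])[0][0]-.5) for x in cols])
    q=onpanel(p,c,px,zsq+.004); out.append((len(q),np.polyfit(q[:,0],q[:,1],1)))
    return out
E
python3 - <<'E'
from h import *
p,s,m=load_est()
z=.09
print("hover",red_blue("wh",p,z))
x=.034
robot.line_to(place(p,m-.02,x,.02),velocity=.1); robot.pause(.3)
shot("wrist","wl"); print("low",red_blue("wl",p,.02)); print(fpan(p),robot.current_time_s())
E
```

```text
hover [(951, array([0.00150836, 0.00154178])), (221, array([-0.00373317,  0.00151606]))]
low [(1159, array([0.00195808, 0.0017697 ])), (220, array([-0.00657652,  0.000453  ]))]
[-1.28131354 -0.60917617 -2.26813856] 13.7583
```

View pics/wl.png

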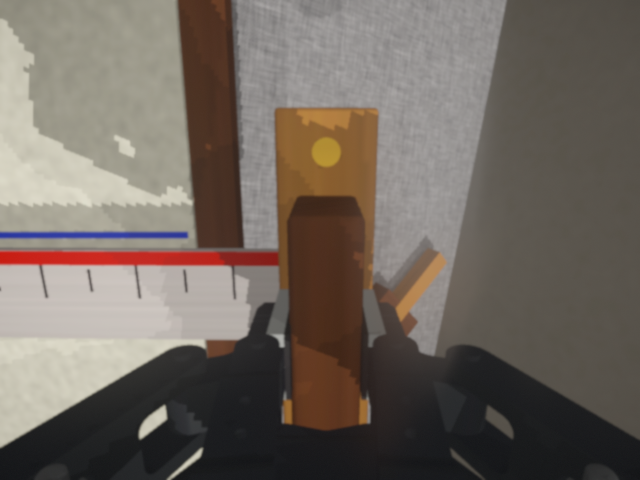

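The low view shows the blade's red edge at row 251, the blue line at row 235 and the lipping's outer edge near (239,200). The head at column 277 is clear beyond it. I'll correct the yaw and y, then lower until contact.

```bash
cat >> h.py <<'E'
def Rt(p,dyaw=0.): return rpy(Rpan(p[3])@Ro.from_euler("zx",[0,0],degrees=True).as_matrix()@Ro.from_euler("z",dyaw,degrees=True).as_matrix()@np.array([[0,1,0],[1,0,0],[0,0,-1.]]))
def tcp_pan(p): return (np.array(robot.current_tool_pos())-p[:3])@Rpan(p[3])
E
python3 - <<'E'
from h import *
p,s,m=load_est()
img,c=load("wl")
print("tcp",tcp_pan(p)-[.034+.018,m-.02,.058],robot.current_eef_rot(),Rt(p))
print("lip",onpanel(p,c,[(236,100),(241,200)],-.003)); 
o=Rt(p,.35)
robot.line_to(place(p,m-.02,.034,.012),o,velocity=.05); robot.pause(.3)
shot("wrist","wl2"); z=tcp_pan(p)[2]-.038; print("z",z,red_blue("wl2",p,z)); f0=fpan(p); print(f0,robot.current_torque())
np.save("f0.npy",f0)
E
```

```text
tcp [ 0.00025176 -0.00011324  0.00042654] [1.49954739e+02 7.30385754e-03 9.94418269e+01] [1.50000000e+02 1.27222187e-14 9.94476933e+01]
lip [[ 0.01357887  0.06051371 -0.003     ]
 [ 0.01344473  0.01718556 -0.003     ]]
z 0.012115804521781057 [(1180, array([0.0007505 , 0.00159651])), (221, array([-0.00012634,  0.00034117]))]
[-1.88276917  0.39866122 -3.1452053 ] [-0.13193202  0.85764636 -0.02216177]
```

```bash
python3 - <<'E'
from h import *
p,s,m=load_est(); f0=np.load("f0.npy"); y=m-.0192; o=Rt(p,.35)
robot.line_to(place(p,y,.034,.008),o,velocity=.03)
h=robot.line_to(place(p,y,.034,-.008),o,velocity=.01,f_stop=4); robot.pause(.3)
t=tcp_pan(p); print(h,"tcp z-.038",t[2]-.038,"df",fpan(p)-f0,robot.current_torque(),robot.current_time_s())
shot("wrist","wc"); print(red_blue("wc",p,0.))
E
```

```text
True tcp z-.038 -0.00010845547752263984 df [ 3.05013209 -0.65268506 10.52642668] [-0.17715457  0.61490034  0.0303487 ] 15.9
[(537, array([-0.00082801,  0.00234765])), (219, array([0.00413632, 0.0013093 ]))]
```

Contact came at panel z ≈ 0, and the red edge is within about 0.3 mm of the line's middle. Next is the pull.

```bash
python3 - <<'E'
from h import *
p,s,m=load_est(); f0=np.load("f0.npy"); o=Rt(p,.35)
R=Rpan(p[3])
def rep(n): t=tcp_pan(p); f=fpan(p)-f0; print(n,"tcp",(t-[.018,m-.02,.038]).round(5),"df",f.round(2),"t",round(robot.current_time_s(),2),flush=True); return t,f
t,_=rep("a")
robot.line_to(panel_w(p,t+[0,0,.0003])[0],o,velocity=.005); robot.pause(.2); t,_=rep("up")
h=robot.line_to(panel_w(p,[.018+.017,t[1],t[2]])[0],o,velocity=.02,f_stop=7); robot.pause(.2); print(h); t,_=rep("near")
if not h:
    h=robot.line_to(panel_w(p,[.018+.009,t[1],t[2]])[0],o,velocity=.006,f_stop=5); robot.pause(.2); print(h); rep("touch")
E
```

```text
a tcp [ 0.03308  0.00076 -0.00012] df [ 2.07 -0.87  8.91] t 15.95
up tcp [0.03274 0.00079 0.     ] df [ 2.32 -1.49  5.09] t 16.95
False
near tcp [1.672e-02 7.500e-04 6.000e-05] df [-0.01  0.11  7.33] t 18.11
True
touch tcp [0.01111 0.00064 0.00019] df [ 3.66 -0.73  3.81] t 19.34
```

```bash
cat > pull.py <<'E'
from h import *
p,s,m=load_est(); f0=np.load("f0.npy"); o=Rt(p,.35)
def rep(n): t=tcp_pan(p); f=fpan(p)-f0; print(n,"tcp",(t-[.018,m-.02,.038]).round(5),"df",f.round(2),robot.current_torque().round(2),"t",round(robot.current_time_s(),2),flush=True); return t,f
E
python3 - <<'E'
from pull import *
t,f=rep("s"); cmd=t.copy()
for i in range(8):
    cmd=cmd-[.0004,0,0]
    robot.line_to(panel_w(p,cmd)[0],o,velocity=.004); robot.pause(.15); t,f=rep(i)
    if f[0]>9: break
shot("wrist","wq"); print(red_blue("wq",p,t[2]-.038))
E
```

```text
s tcp [0.01111 0.00064 0.00019] df [ 3.66 -0.73  3.81] [-0.04  0.31 -0.14] t 19.34
0 tcp [0.01112 0.00063 0.00018] df [5.44 0.32 1.8 ] [ 0.21 -0.04 -0.21] t 19.74
1 tcp [0.01107 0.00066 0.00018] df [ 6.27 -0.72  1.68] [ 0.11 -0.33 -0.3 ] t 20.14
2 tcp [0.01102 0.00065 0.00027] df [ 7.35 -0.28  1.07] [ 0.14 -0.45 -0.26] t 20.54
3 tcp [0.011   0.00069 0.00033] df [ 8.54 -1.18  0.73] [ 0.14 -0.51 -0.32] t 20.94
4 tcp [0.01102 0.00067 0.00043] df [ 8.12 -0.48  1.04] [ 0.18 -0.55 -0.3 ] t 21.34
5 tcp [0.01095 0.00068 0.00048] df [9.11 0.38 0.58] [ 0.21 -0.66 -0.28] t 21.74
[(620, array([0.00228227, 0.00261719])), (217, array([-0.00384049,  0.0011554 ]))]
```

View pics/wq.png

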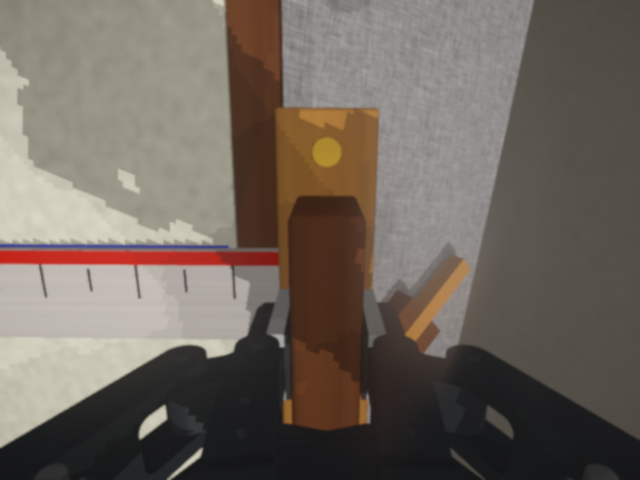

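The head is against the lipping, with the red edge at row 250 lying on the blue line. I'll keep a little downward load and build up to 12 N.

```bash
python3 - <<'E'
from pull import *
t,f=rep("s"); q=tcp_pan(p); cmd=np.array([.018+.01111-.0024,q[1],.038+.00019])
for i in range(16):
    if f[2]<4: cmd[2]-=.0003
    if f[2]>8: cmd[2]+=.0002
    cmd[0]-=np.clip((12-f[0])*.0003,-.0006,.0006)
    robot.line_to(panel_w(p,cmd)[0],o,velocity=.005); robot.pause(.1); t,f=rep(i)
    if f[0]>10.8 and f[2]>2: break
for i in range(6): robot.pause(.25); rep("hold")
E
```

```text
s tcp [0.01099 0.00067 0.00051] df [ 9.78 -0.5   1.4 ] [ 0.15 -0.6  -0.3 ] t 21.79
0 tcp [0.01098 0.00065 0.0005 ] df [ 9.98 -0.38  1.82] [ 0.27 -0.66 -0.29] t 22.18
1 tcp [0.01095 0.00065 0.00049] df [9.28 0.02 2.88] [ 0.3  -0.63 -0.26] t 22.56
2 tcp [0.01097 0.00062 0.00048] df [11.27  0.26  4.28] [ 0.32 -0.62 -0.23] t 22.94
hold tcp [0.01095 0.00064 0.00046] df [11.08  0.31  5.06] [ 0.39 -0.6  -0.21] t 23.19
hold tcp [0.01098 0.00066 0.00048] df [10.84  0.91  3.71] [ 0.36 -0.6  -0.27] t 23.44
hold tcp [0.01098 0.00062 0.0005 ] df [10.12  0.07  4.44] [ 0.4  -0.53 -0.26] t 23.69
hold tcp [0.01096 0.00066 0.00047] df [11.15  0.84  4.13] [ 0.44 -0.62 -0.29] t 23.94
hold tcp [0.01096 0.00064 0.0005 ] df [10.16  0.52  3.91] [ 0.37 -0.61 -0.23] t 24.19
hold tcp [0.01095 0.00062 0.00047] df [11.33 -0.86  4.34] [ 0.36 -0.63 -0.27] t 24.44
```

```bash
python3 - <<'E'
from pull import *
R=Rpan(p[3]); T=Rm(robot.current_eef_rot()); S=R.T@T@np.array([[0,1,0],[1,0,0],[0,0,-1.]])
print("tool-derived square rot in panel (deg)",Ro.from_matrix(S).as_rotvec(degrees=True).round(2))
t,f=rep("s")
cmd=t+0; cmd=np.array([.018+.01111-.0024-.0006-.0003,t[1],.038+.00019-.0006])
for i in range(3):
    cmd[0]-=.0003; robot.line_to(panel_w(p,cmd)[0],o,velocity=.005); robot.pause(.2); t,f=rep(i)
    if f[0]>11.8: break
robot.pause(1.1); rep("held")
img,c=shot("wrist","wz"); print(red_blue("wz",p,0.))
E
```

```text
tool-derived square rot in panel (deg) [-0.06 -0.38  0.4 ]
s tcp [0.01095 0.00062 0.00047] df [11.33 -0.86  4.34] [ 0.36 -0.63 -0.27] t 24.44
0 tcp [0.01099 0.00066 0.00049] df [10.39  0.44  3.48] [ 0.36 -0.6  -0.22] t 24.93
1 tcp [0.01097 0.00065 0.00051] df [10.19  0.45  2.65] [ 0.32 -0.68 -0.3 ] t 25.38
2 tcp [0.01096 0.00067 0.00051] df [11.46 -0.11  1.89] [ 0.31 -0.7  -0.28] t 25.82
held tcp [0.01096 0.00066 0.00052] df [11.47  0.02  2.88] [ 0.36 -0.75 -0.26] t 26.93
[(621, array([0.00256046, 0.0026196 ])), (217, array([-0.00315714,  0.00101296]))]
```

```bash
cat >> pull.py <<'E'
F=np.array([[0,1,0],[1,0,0],[0,0,-1.]])
def ori(yaw,pit): return rpy(Rpan(p[3])@Ro.from_euler("ZY",[yaw,pit],degrees=True).as_matrix()@F)
def tilt(): return Ro.from_matrix(Rpan(p[3]).T@Rm(robot.current_eef_rot())@F).as_rotvec(degrees=True).round(2)
E
python3 - <<'E'
from pull import *
t,f=rep("s"); cmd=np.array([.018+.01111-.0024-.0018,t[1],.038+.00019-.0006])
for pit in (.3,.6,.9):
    robot.line_to(panel_w(p,cmd)[0],ori(.35,pit),velocity=.005); robot.pause(.2); t,f=rep(pit); print(tilt())
    if f[0]>16 or f[2]<0: break
    if f[0]<11.5: cmd[0]-=.0004
    if f[2]<3: cmd[2]-=.0003
for i in range(5): robot.pause(.3); rep("hold")
print(tilt()); np.save("cmd.npy",cmd)
E
```

```text
s tcp [0.01095 0.00065 0.00052] df [10.87 -0.29  2.61] [ 0.33 -0.7  -0.32] t 26.98
0.3 tcp [0.01098 0.00062 0.00049] df [10.33 -0.29  1.89] [ 0.42 -1.18 -0.24] t 27.43
[-0.08 -0.09  0.39]
0.6 tcp [0.01105 0.00062 0.00042] df [10.35  0.79  2.28] [ 0.56 -1.51 -0.17] t 27.88
[-0.08  0.14  0.37]
0.9 tcp [0.01118 0.00063 0.00031] df [10.41  0.51  3.1 ] [ 0.65 -1.63 -0.17] t 28.32
[-0.09  0.39  0.37]
hold tcp [0.0112  0.00062 0.00032] df [10.36 -0.44  2.52] [ 0.64 -1.62 -0.17] t 28.62
hold tcp [0.01121 0.0006  0.00033] df [10.98  0.92  2.98] [ 0.66 -1.64 -0.18] t 28.93
hold tcp [0.01117 0.00062 0.00031] df [ 9.97 -0.04  3.26] [ 0.62 -1.6  -0.22] t 29.23
hold tcp [0.0112  0.0006  0.00031] df [9.68 0.68 3.48] [ 0.63 -1.62 -0.16] t 29.52
hold tcp [0.01121 0.00065 0.00031] df [9.4  0.38 3.88] [ 0.63 -1.66 -0.19] t 29.82
[-0.08  0.39  0.37]
```

```bash
python3 - <<'E'
from pull import *
cmd=np.load("cmd.npy"); cmd[0]-=.0004
robot.line_to(panel_w(p,cmd)[0],ori(.35,.45),velocity=.005)
for i in range(4): robot.pause(.3); rep("hold")
print(tilt())
t,f=rep("s")
robot.line_to(panel_w(p,[t[0]-.0008,t[1],t[2]-.0002])[0],ori(.35,.2),velocity=.01); robot.pause(.2); rep("unload")
fingers.gripper_to(0.7); print(robot.current_finger_gap()); robot.pause(.2); t,f=rep("open")
robot.line_to(panel_w(p,[t[0],t[1],t[2]+.1])[0],ori(.35,.2),velocity=.06); robot.pause(.3)
print(robot.current_time_s()); img,c=shot("wrist","wf"); print(red_blue("wf",p,0.))
a=shot("top","tf")[0]
v=np.hstack([img[100:400,:400,::-1],cv2.resize(a[190:340,280:430,::-1],(300,300))]); cv2.imwrite("pics/wf_v.png",v)
E
```

```text
hold tcp [0.01099 0.00062 0.00037] df [12.6   0.13  1.61] [ 0.59 -1.49 -0.22] t 30.43
hold tcp [0.01097 0.00064 0.00034] df [12.91  0.35  2.13] [ 0.62 -1.48 -0.29] t 30.73
hold tcp [0.01098 0.00058 0.00035] df [11.83  0.29  3.38] [ 0.59 -1.53 -0.26] t 31.03
hold tcp [0.01094 0.00061 0.00034] df [12.9   0.44  2.37] [ 0.59 -1.53 -0.25] t 31.33
[-0.1  -0.1   0.39]
s tcp [0.01094 0.00061 0.00034] df [12.9   0.44  2.37] [ 0.59 -1.53 -0.25] t 31.33
unload tcp [0.01105 0.00062 0.00029] df [ 6.52 -1.07  1.42] [ 0.34 -0.89 -0.26] t 32.18
0.6972788748211468
open tcp [0.00997 0.00059 0.00011] df [ 1.91 -1.04  2.45] [-0.14  0.47 -0.01] t 32.84
34.9583
[(45, array([-0.00014255,  0.00248138])), (225, array([-0.00056548,  0.00111056]))]
```

View pics/wf_v.png

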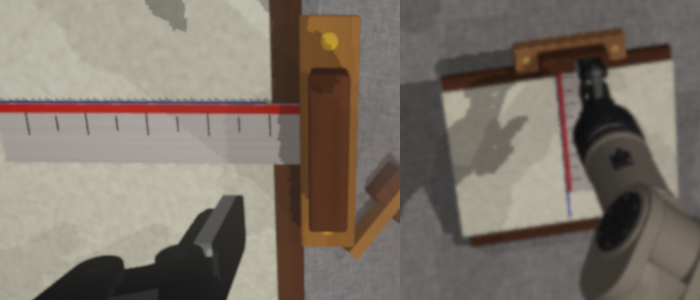

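The square lies released: the head is flush along the lipping and the red edge follows the blue line (offset about 0.4 mm, slope about 0). I'm handing it in.

```bash
python3 -c "
from station import workorder; print(workorder.close_job())"
```

```text
the job is handed in; nothing more can be done
None
```

The T-square is released on the panel with its head flush against the lipping and its red edge within about 0.5 mm of the blue line's middle, after a pull held at about 12 N for a second; the job is handed in, but no verdict came back.

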